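# Bolt the large sweets chest at the farm-shop counter

### The job

The shop is closing: lock the larger of the two wooden sweets chests on the counter. Slide the barrel bolt on its lid all the way across into the keeper, then turn the bolt's handle down into the notch towards the chest's front and let go. Leave the bolt of the small chest as it is.

Things in the scene. Friction and masses are not known exactly. Their poses are not given: they have to be found in the camera images.
- large_chest: Larger chest, fixed: brown wood, 300 mm wide (y), 200 deep (x), flat top at z 112 mm with a steel barrel bolt. Origin: underside's centre; front faces -x, z up. The rod (18 mm thick) runs along y at x +30, z 142 mm; bearing blocks at y -70 to -55 and 32 to 50, keeper y 75 to 91 on the deck (all 36 mm wide in x, tops z 156). A paper roll 16 mm tall lies on the deck's front.
- large_bolt (a joint): Slide of its bolt in m: 0 drawn back, 0.055 fully across (stop), towards the chest's +y. Needs about 3 N, stays where left, starts at 0 to 0.015. Two walls (tops z 156 mm, outer faces 14 mm from the rod's axis) guide the handle's pin; the front one ends at y +3 mm, and the gap from there to the block at y 32 is the notch: the handle turns down only when the slide is over about 0.038.
- large_handle (a joint): Turn of the bolt's handle in rad: 0 upright, 1.5 (stop) down, near level, towards the chest's front. Starts at 0 to 0.15; needs 1 to 2 N at the knob; stays where left. A 10 mm pin with a 20 mm ball knob, its centre 60 mm from the rod's axis: with slide s (mm) and turn a it lies in the chest's frame at x = 30 - 60 sin a, y = -30 + s, z = 142 + 60 cos a mm.
- small_knob (a point): Centre of the 15 mm ball knob on the bolt handle of the small chest (200 mm wide, 140 deep, top at 87 mm; its bolt is three quarters the size and points the other way). To be left as it is.

How it is judged:
By the outcome, as a careful person would: the job done as asked, in the order asked, and still so for the second after the job is handed in, with the robot touching nothing.
It also fails if it takes over 38 s, if anything falls off the work surface, if the arm or the gripper's body presses on something with over 40 N, if the wrist force passes 120 N, or if a joint passes its speed limit or range.

### The arm

A 7-joint arm with a two-finger parallel gripper is mounted at the origin on the work surface. World frame = base frame: x ahead of the robot, y to its left, z up, the work surface at z = 0. Lengths are in m, angles in degrees, forces in N, time in s.
With the tool pointing down it reaches from about 0.425 to 0.875 m from the base axis. Payload 9.9 kg.
Tool frame: the origin (TCP) lies on the front face of the gripper's body, between the roots of the fingers; the fingertips stand env.tip_extent ahead of it and the grasp point (between the pads) lies 54 mm ahead of it (env.tip_extent is the distance from the TCP to the fingertips, in m); z points along the fingers, y is the direction in which the jaws open and shut (so a half turn about z gives the same grasp; the last joint's range is limited). The gripper opens to 85 mm and grips with 20 to 120 N. Pads are 22 mm wide; open, the fingers measure 114 mm over their backs; the gripper's body (76 mm by 85 mm) begins 54 mm behind the grasp point. The pads swing forward as they close: fully open they stand 13 mm farther back than shut.
Start: joints at [60.802, 32.985, 1.427, 82.34, -0.859, 64.687, -3.237], TCP at [0.279, -0.615, 0.304] pointing down, gripper open.
Joint ranges: [-157.87, 157.87], [-19.46, 123.44], [-87.15, 90], [11.01, 140.99], [-62.26, 242.26], [9.8, 113.94], [-161.44, 161.44]. Speed limits (degrees/s): [127.2, 127.2, 172.46, 172.46, 180, 180, 180].

### API

Orientations are given as [roll, pitch, yaw] about the fixed x, y, z axes, in that order (R = Rz(yaw) Ry(pitch) Rx(roll)).
In Python, from plant import env, capture gives the robot as it stands.
- The arm moves only by the tool jog_arm, never from a script. Its argument "commands" is a list of rows, each an object of numbers: "tx", "ty", "tz": the shift along the tool's x, y, z in m; "twist": the turn about the tool's z in degrees. In form: [{"tx": .., "ty": .., "tz": .., "twist": ..}, ...]. A call has exactly 8 rows; each row is the pose to reach, as a shift and turn from the pose commanded when the call began, along the tool's axes at that moment; what a row does not reach only later rows make up. A row lasts 1/8 s, in which the tool goes at most 62.5 mm and 10.7 degrees, less where a joint would pass 70% of its speed; a pose out of reach is approached as far as the arm can. A call with a gripper value outside its range is refused whole. "claw" is the opening, from -1 (shut) to 1 (fully open), set as the call begins (left out, the last holds). The fingers move at their own pace and stop on an object; "squeeze" is the grip in N (left out, the last holds). Time passes only in rows, so rows that repeat a pose let the fingers close, or fill a call up. It gives the time, the measured TCP pose, the force and the opening at its end, in the units of the state.
- env.observe(): the state, without advancing time (a new reading comes with each control period).
- capture(name): name is "scene" or "top" or "wrist"; returns a dict with "pixels" (384x512x3 uint8, blue, green, red), "intrinsics" (3x3 intrinsics, pixels), "rvec" (rotation vector, rad) and "tvec" (3), from world to camera coordinates, as OpenCV has them. Camera axes: x right, y down, z forward; pixel columns grow to the right and rows downward; lengths in m; the calibration is good to about 2 mm. A picture is of the moment at which its call begins. There is no depth.
- env.sign_off(): hands the job in, once; it reports no verdict.
The state is a dict: "clock": time; "joint_positions": joint angles; "joint_vel": joint speeds; "joint_torque": joint torques, N m; "tcp_pos": TCP position; "ee_rot": TCP orientation; "wrist_force": force on the tool from outside, world axes, zero at the start; "ft_torque": the same for the moment, N m; "opening": finger opening in m.
Only numpy, scipy, OpenCV 4.12 (cv2) and the standard library are available. Lean on these libraries where they do the work, as an engineer would, in place of code of your own. Each camera call takes 0.05 s, during which the arm holds its last target. There are 200 camera calls.

## Working session

There is one attempt and no reset: what is moved stays moved. The work goes in short steps, Python scripts to look and compute and a tool call to move; the robot and the scene stay as the last step left them, time stands still between calls to the robot, and variables do not carry over. Pictures are saved under pics/ and viewed, about 8 in all and at most 12, crops included, and the job is handed in when it is done.

Besides the shell and the picture viewer there is one more tool, called as a command line: name --argument value ..., lists and objects as JSON in quotes. jog_arm: Moves the arm, as the interface text tells. Its arguments: {"type":"object","properties":{"commands":{"type":"array","items":{"type":"object","properties":{"tx":{"type":"number"},"ty":{"type":"number"},"tz":{"type":"number"},"twist":{"type":"number"}}}},"claw":{"type":"number"},"squeeze":{"type":"number"}},"required":["commands"]}

```bash
mkdir -p pics; ls; python3 - <<'E'
from plant import env,capture
import cv2,numpy as np
s=env.observe();print({k:np.round(v,3).tolist() for k,v in s.items()},env.tip_extent)
for n in("scene","top"):
    c=capture(n);cv2.imwrite(f"pics/{n}0.png",c["pixels"]);print(n,(-cv2.Rodrigues(c["rvec"])[0].T@np.ravel(c["tvec"])).round(3),c["intrinsics"][0,0])
a=[cv2.imread(f"pics/{n}0.png") for n in("scene","top")]
E
```

```text
pics
{'clock': 0.0, 'joint_positions': [60.803, 33.034, 1.425, 82.385, -0.859, 64.688, -3.238], 'joint_vel': [-0.041, -0.032, 0.006, 0.069, -0.012, 0.013, 0.06], 'joint_torque': [-0.001, -76.576, 2.25, -28.596, 0.015, 0.013, 0.0], 'tcp_pos': [0.279, -0.614, 0.303], 'ee_rot': [-179.904, 0.006, 24.396], 'wrist_force': [0.117, -0.134, 0.112], 'ft_torque': [0.031, -0.012, 0.018], 'opening': 0.085} 0.0726
scene [1.114 0.523 0.597] 423.0438231338126
top [ 0.434 -0.019  0.82 ] 350.8799236990155
```

View pics/scene0.png

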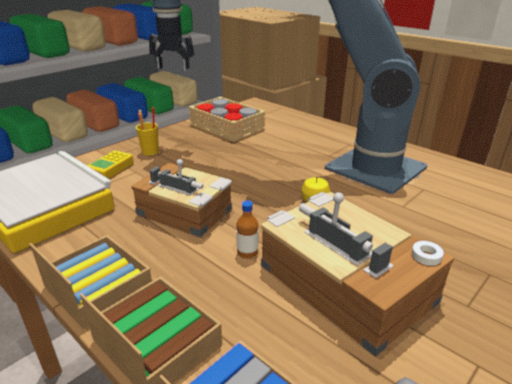

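View pics/top0.png

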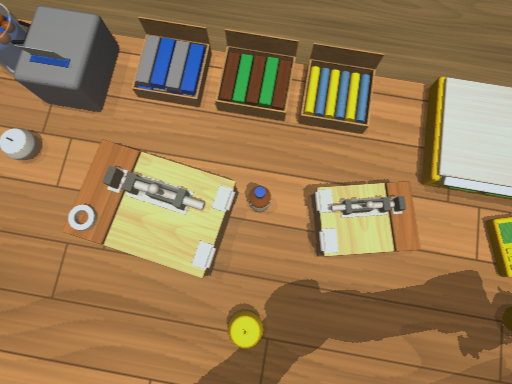

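The scene view shows the large chest at the right (knob at about 338,200, keeper at 380,258). In the top view it is at the left, with keeper (117,178), knob (197,203) and roll (82,217). The small chest is at (365,215). I'll zoom in on the large chest.

```bash
python3 - <<'E'
import cv2,numpy as np
a=cv2.imread("pics/top0.png")[155:235,90:250];b=cv2.imread("pics/scene0.png")[180:280,290:400]
A=cv2.resize(a,None,fx=5,fy=5,interpolation=cv2.INTER_CUBIC)
cv2.imwrite("pics/ctop.png",A)
cv2.imwrite("pics/cscene.png",cv2.resize(b,None,fx=5,fy=5,interpolation=cv2.INTER_CUBIC))
E
```

```text
(no output)
```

View pics/ctop.png

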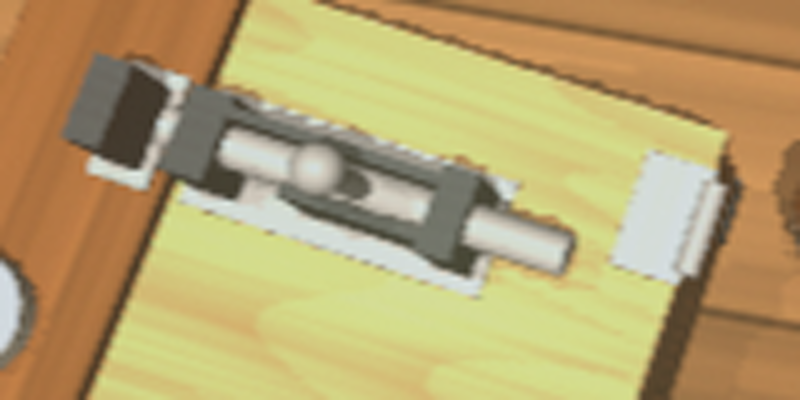

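View pics/cscene.png

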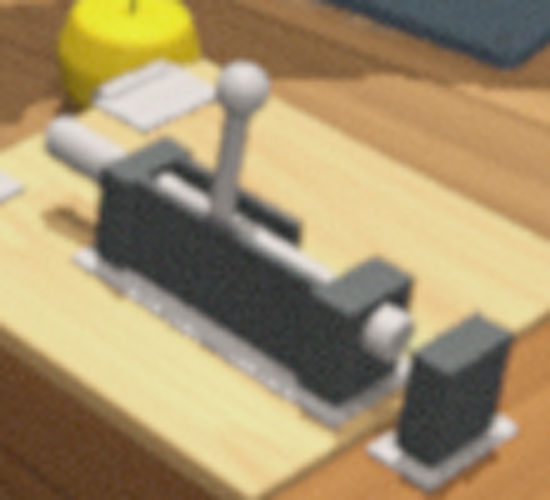

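The crop shows block tops (ctop px): keeper (99,99), block at +41 (199,135), block at -62.5 (453,211), and knob (317,168). In cscene the knob is at (242,88).

```bash
cat > h.py <<'E'
from plant import env,capture
import cv2,numpy as np
def ray(c,uv):
    R=cv2.Rodrigues(np.array(c["rvec"],float))[0];t=np.ravel(c["tvec"])
    n=cv2.undistortPoints(np.array([[uv]],float),c["intrinsics"],None).ravel()
    return -R.T@t,R.T@np.r_[n,1]
def plane(c,uv,z):
    o,d=ray(c,uv);return o+d*(z-o[2])/d[2]
def tri(rays):
    A=0;b=0
    for o,d in rays:
        d=d/np.linalg.norm(d);P=np.eye(3)-np.outer(d,d);A=A+P;b=b+P@o
    p=np.linalg.solve(A,b);return p,[np.linalg.norm(np.cross(p-o,d/np.linalg.norm(d))) for o,d in rays]
E
python3 - <<'E'
from h import *
t=capture("top");s=capture("scene")
u=lambda x,y,ox,oy:((x+.5)/5-.5+ox,(y+.5)/5-.5+oy)
T=lambda x,y:u(x,y,90,155)
P=np.array([plane(t,T(*p),.156) for p in((99,99),(199,135),(453,211))])
Y=np.array([.083,.041,-.0625])
ax=(P[0]-P[2])[:2];print("len",np.linalg.norm(ax),"exp .1455")
yaw=np.degrees(np.arctan2(-ax[0],ax[1]));ey=ax/np.linalg.norm(ax);ex=np.array([ey[1],-ey[0]])
O=(P[:,:2]-np.outer(Y,ey)).mean(0)-.03*ex
print("yaw",yaw,"origin",O,(P[:,:2]-O)@np.c_[ex,ey])
k,r=tri([ray(t,T(317,168)),ray(s,u(242,88,290,180))]);print("knob",k,r,"chest",(k[:2]-O)@np.c_[ex,ey])
# roll
print("roll",(plane(t,(82,217),.128)[:2]-O)@np.c_[ex,ey])
E
```

```text
len 0.14665364133284767 exp .1455
yaw -7.544502806705784 origin [0.50725061 0.21488352] [[ 0.03053878  0.08353637]
 [ 0.02892244  0.0410809 ]
 [ 0.03053878 -0.06311727]]
knob [0.52989228 0.18790942 0.20155532] [np.float64(0.000607506373072607), np.float64(0.0006075063730725849)] chest [ 0.02598727 -0.02376783]
roll [-0.06337514  0.1155714 ]
```

jog_arm --commands '[{"tx":0.014,"ty":-0.016,"tz":-0.005,"twist":2},{"tx":0.042,"ty":-0.047,"tz":-0.01,"twist":6},{"tx":0.073,"ty":-0.082,"tz":-0.015,"twist":11},{"tx":0.106,"ty":-0.119,"tz":-0.02,"twist":16},{"tx":0.14,"ty":-0.157,"tz":-0.02,"twist":21},{"tx":0.174,"ty":-0.195,"tz":-0.02,"twist":26},{"tx":0.208,"ty":-0.233,"tz":-0.02,"twist":30},{"tx":0.24,"ty":-0.268,"tz":-0.02,"twist":31.9}]' --claw 1 --squeeze 20

```text
clock: 1.2
tcp_pos: [0.387, -0.2697, 0.324]
ee_rot: [-180.0, -0.0, -7.6]
wrist_force: [1.1, 0.3, -0.1]
opening: 0.0855
```

jog_arm --commands '[{"tx":0.007,"ty":-0.04},{"tx":0.017,"ty":-0.098},{"tx":0.028,"ty":-0.158},{"tx":0.038,"ty":-0.218},{"tx":0.049,"ty":-0.278},{"tx":0.059,"ty":-0.338},{"tx":0.067,"ty":-0.385},{"tx":0.074,"ty":-0.42}]'

```text
validation failed for argument at $.co...
```

```bash
python3 - <<'E'
from h import *
s=env.observe();p=np.array(s["tcp_pos"]);print(p,s["ee_rot"],s["clock"])
c=capture("wrist");cv2.imwrite("pics/w1.png",c["pixels"])
R=cv2.Rodrigues(c["rvec"])[0]
print(cv2.projectPoints(np.array([[.530,.188,.2015]]),c["rvec"],c["tvec"],c["intrinsics"],None)[0].ravel())
d=np.array([.530,.188])-p[:2];y=np.radians(s["ee_rot"][2]);print("tx",d@[np.cos(y),np.sin(y)],"ty",d@[np.sin(y),-np.cos(y)])
E
```

```text
[ 0.38698751 -0.26969064  0.32396847] [-1.79994795e+02 -1.12302556e-02 -7.57179499e+00] 1.2
[-541.44639258   87.62401748]
tx 0.08145632412387814 ty -0.472544349054093
```

View pics/w1.png

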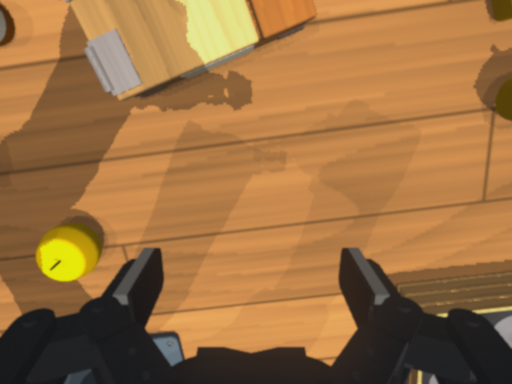

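The wrist view shows only the apple and the edge of the small chest. The move was refused because every row needs all four fields, so I'll resend it.

jog_arm --commands '[{"tx":0.007,"ty":-0.04,"tz":0,"twist":0},{"tx":0.017,"ty":-0.098,"tz":0,"twist":0},{"tx":0.028,"ty":-0.158,"tz":0,"twist":0},{"tx":0.038,"ty":-0.218,"tz":0,"twist":0},{"tx":0.049,"ty":-0.278,"tz":0,"twist":0},{"tx":0.059,"ty":-0.338,"tz":0,"twist":0},{"tx":0.067,"ty":-0.385,"tz":0,"twist":0},{"tx":0.074,"ty":-0.42,"tz":0,"twist":0}]'

```text
clock: 2.25
tcp_pos: [0.5152, 0.1374, 0.3238]
ee_rot: [-180.0, 0.0, -7.4]
wrist_force: [0.0, -0.8, 0.4]
opening: 0.0859
```

```bash
python3 - <<'E'
from h import *
s=env.observe();p=np.array(s["tcp_pos"]);print(p,s["ee_rot"],s["clock"])
c=capture("wrist");cv2.imwrite("pics/w2.png",c["pixels"])
print(cv2.projectPoints(np.array([[.530,.188,.2015]]),c["rvec"],c["tvec"],c["intrinsics"],None)[0].ravel())
d=np.array([.530,.188])-p[:2];y=np.radians(s["ee_rot"][2]);print("tx",d@[np.cos(y),np.sin(y)],"ty",d@[np.sin(y),-np.cos(y)])
E
```

```text
[0.51519686 0.13744985 0.32378332] [-1.79977383e+02  1.08563231e-02 -7.38987021e+00] 2.25
[172.46495969 202.38024097]
tx 0.00817840948249112 ty -0.05203425985706644
```

View pics/w2.png

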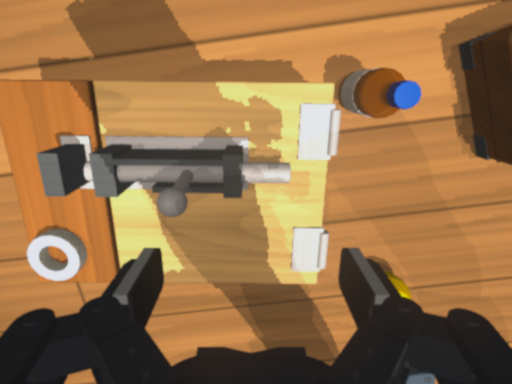

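The knob projects exactly where it appears, at (172,202), and the rod lies level in the image, so the yaw is right. Next I centre over the knob, descend and grip lightly.

jog_arm --commands '[{"tx":0.004,"ty":-0.025,"tz":0,"twist":0},{"tx":0.008,"ty":-0.045,"tz":0,"twist":0},{"tx":0.008,"ty":-0.052,"tz":0.005,"twist":0},{"tx":0.008,"ty":-0.052,"tz":0.02,"twist":0},{"tx":0.008,"ty":-0.052,"tz":0.037,"twist":0},{"tx":0.008,"ty":-0.052,"tz":0.054,"twist":0},{"tx":0.008,"ty":-0.052,"tz":0.064,"twist":0},{"tx":0.008,"ty":-0.052,"tz":0.067,"twist":0}]'

```text
clock: 3.3
tcp_pos: [0.5293, 0.185, 0.2561]
ee_rot: [180.0, 0.1, -7.5]
wrist_force: [-0.1, 0.9, 0.4]
opening: 0.0858
```

jog_arm --commands '[{"tx":0,"ty":0,"tz":0,"twist":0},{"tx":0,"ty":0,"tz":0,"twist":0},{"tx":0,"ty":0,"tz":0,"twist":0},{"tx":0,"ty":0,"tz":0,"twist":0},{"tx":0,"ty":0,"tz":0,"twist":0},{"tx":0,"ty":0,"tz":0,"twist":0},{"tx":0,"ty":0,"tz":0,"twist":0},{"tx":0,"ty":0,"tz":0,"twist":0}]' --claw -1 --squeeze 25

```text
clock: 4.3
tcp_pos: [0.5298, 0.1861, 0.2574]
ee_rot: [-179.9, -0.0, -7.5]
wrist_force: [-1.9, 1.6, 5.7]
opening: 0.0179
```

Opening 18 mm, so the knob is held. Now the slide of about 49 mm.

jog_arm --commands '[{"tx":0,"ty":-0.004,"tz":0,"twist":0},{"tx":0,"ty":-0.011,"tz":0,"twist":0},{"tx":0,"ty":-0.019,"tz":0,"twist":0},{"tx":0,"ty":-0.027,"tz":0,"twist":0},{"tx":0,"ty":-0.035,"tz":0,"twist":0},{"tx":0,"ty":-0.042,"tz":0,"twist":0},{"tx":0,"ty":-0.046,"tz":0,"twist":0},{"tx":0,"ty":-0.048,"tz":0,"twist":0}]'

```text
clock: 5.3
tcp_pos: [0.5363, 0.2327, 0.2574]
ee_rot: [180.0, -0.1, -7.5]
wrist_force: [0.3, -3.0, 7.0]
opening: 0.0181
```

jog_arm --commands '[{"tx":0,"ty":-0.001,"tz":0,"twist":0},{"tx":0,"ty":-0.002,"tz":0,"twist":0},{"tx":0,"ty":-0.003,"tz":0,"twist":0},{"tx":0,"ty":-0.004,"tz":0,"twist":0},{"tx":0,"ty":-0.004,"tz":0,"twist":0},{"tx":0,"ty":-0.004,"tz":0,"twist":0},{"tx":0,"ty":-0.004,"tz":0,"twist":0},{"tx":0,"ty":-0.004,"tz":0,"twist":0}]'

```text
clock: 6.3
tcp_pos: [0.5368, 0.2365, 0.2574]
ee_rot: [180.0, -0.1, -7.5]
wrist_force: [-0.4, -2.3, 7.9]
opening: 0.0182
```

```bash
python3 - <<'E'
from h import *
s=env.observe();print(s["wrist_force"],s["tcp_pos"],s["opening"])
a=capture("top")["pixels"][130:250,60:220];b=capture("scene")["pixels"][120:300,260:460]
a=cv2.resize(a,(400,300),interpolation=cv2.INTER_CUBIC);b=cv2.resize(b,(333,300),interpolation=cv2.INTER_CUBIC)
cv2.imwrite("pics/m1.png",np.hstack([a,b]))
E
```

```text
[-0.41489923 -2.31051458  7.90021221] [0.5367995  0.23649331 0.25741105] 0.01818698055893499
```

View pics/m1.png

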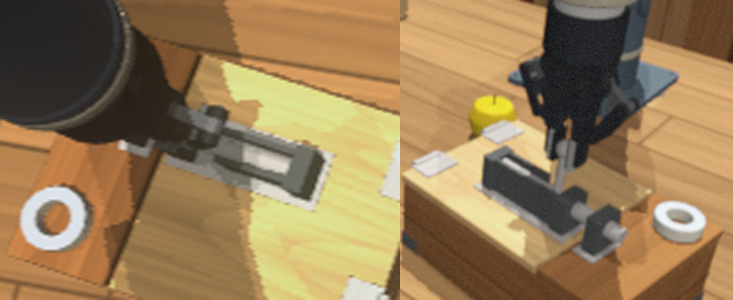

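The rod has entered the keeper (scene crop 615,235) with the knob still held. The stop hasn't been felt yet, since the force is only 2 N, so I'll go on gently.

jog_arm --commands '[{"tx":0,"ty":-0.0005,"tz":0,"twist":0},{"tx":0,"ty":-0.001,"tz":0,"twist":0},{"tx":0,"ty":-0.0015,"tz":0,"twist":0},{"tx":0,"ty":-0.002,"tz":0,"twist":0},{"tx":0,"ty":-0.0025,"tz":0,"twist":0},{"tx":0,"ty":-0.003,"tz":0,"twist":0},{"tx":0,"ty":-0.003,"tz":0,"twist":0},{"tx":0,"ty":-0.003,"tz":0,"twist":0}]'

```text
clock: 7.4
tcp_pos: [0.5371, 0.2388, 0.2574]
ee_rot: [179.9, -0.0, -7.6]
wrist_force: [-0.5, -4.7, 8.4]
opening: 0.0179
```

jog_arm --commands '[{"tx":0,"ty":-0.0005,"tz":0,"twist":0},{"tx":0,"ty":-0.001,"tz":0,"twist":0},{"tx":0,"ty":-0.0015,"tz":0,"twist":0},{"tx":0,"ty":-0.002,"tz":0,"twist":0},{"tx":0,"ty":-0.002,"tz":0,"twist":0},{"tx":0,"ty":-0.002,"tz":0,"twist":0},{"tx":0,"ty":-0.002,"tz":0,"twist":0},{"tx":0,"ty":-0.002,"tz":0,"twist":0}]'

```text
clock: 8.4
tcp_pos: [0.5372, 0.2392, 0.2573]
ee_rot: [179.8, -0.0, -7.6]
wrist_force: [-2.4, -9.6, 10.9]
opening: 0.0179
```

The stop has been reached: the tool moved 0.4 of the 2 mm commanded and the force rose to 10 N. Now I turn the handle along its 60 mm arc, backing off 1.5 mm first.

jog_arm --commands '[{"tx":-0.003,"ty":0.0015,"tz":0.0,"twist":0},{"tx":-0.007,"ty":0.0015,"tz":0.001,"twist":0},{"tx":-0.0112,"ty":0.0015,"tz":0.0018,"twist":0},{"tx":-0.017,"ty":0.0015,"tz":0.0036,"twist":0},{"tx":-0.0225,"ty":0.0015,"tz":0.0059,"twist":0},{"tx":-0.0277,"ty":0.0015,"tz":0.0088,"twist":0},{"tx":-0.031,"ty":0.0015,"tz":0.011,"twist":0},{"tx":-0.0327,"ty":0.0015,"tz":0.0121,"twist":0}]'

```text
clock: 9.4
tcp_pos: [0.5044, 0.2433, 0.2445]
ee_rot: [179.9, 0.0, -7.6]
wrist_force: [0.7, -5.3, 3.6]
opening: 0.0179
```

jog_arm --commands '[{"tx":-0.0047,"ty":0,"tz":0.0039,"twist":0},{"tx":-0.0088,"ty":0,"tz":0.0082,"twist":0},{"tx":-0.0125,"ty":0,"tz":0.0129,"twist":0},{"tx":-0.0157,"ty":0,"tz":0.0179,"twist":0},{"tx":-0.0184,"ty":0,"tz":0.0233,"twist":0},{"tx":-0.0206,"ty":0,"tz":0.0289,"twist":0},{"tx":-0.0218,"ty":0,"tz":0.033,"twist":0},{"tx":-0.0226,"ty":0,"tz":0.0365,"twist":0}]'

```text
clock: 10.4
tcp_pos: [0.4812, 0.2465, 0.2078]
ee_rot: [179.8, 0.1, -7.5]
wrist_force: [-2.9, -4.7, 3.6]
opening: 0.0183
```

jog_arm --commands '[{"tx":-0.0004,"ty":0,"tz":0.002,"twist":0},{"tx":-0.0007,"ty":0,"tz":0.004,"twist":0},{"tx":-0.001,"ty":0,"tz":0.006,"twist":0},{"tx":-0.001,"ty":0,"tz":0.007,"twist":0},{"tx":-0.001,"ty":0,"tz":0.008,"twist":0},{"tx":-0.001,"ty":0,"tz":0.009,"twist":0},{"tx":-0.001,"ty":0,"tz":0.009,"twist":0},{"tx":-0.001,"ty":0,"tz":0.009,"twist":0}]'

```text
clock: 11.4
tcp_pos: [0.4802, 0.2466, 0.1987]
ee_rot: [179.8, 0.1, -7.5]
wrist_force: [-2.7, -4.9, 1.5]
opening: 0.0179
```

jog_arm --commands '[{"tx":0,"ty":0,"tz":0.001,"twist":0},{"tx":0,"ty":0,"tz":0.002,"twist":0},{"tx":0,"ty":0,"tz":0.003,"twist":0},{"tx":0,"ty":0,"tz":0.004,"twist":0},{"tx":0,"ty":0,"tz":0.004,"twist":0},{"tx":0,"ty":0,"tz":0.004,"twist":0},{"tx":0,"ty":0,"tz":0.004,"twist":0},{"tx":0,"ty":0,"tz":0.004,"twist":0}]'

```text
clock: 12.4
tcp_pos: [0.4801, 0.2466, 0.1947]
ee_rot: [179.8, 0.1, -7.5]
wrist_force: [-3.0, -3.8, 1.4]
opening: 0.0178
```

```bash
python3 - <<'E'
from h import *
s=env.observe();print(s["wrist_force"],s["tcp_pos"],s["opening"])
a=capture("wrist")["pixels"];b=capture("scene")["pixels"][140:320,250:460]
b=cv2.resize(b,(448,384),interpolation=cv2.INTER_CUBIC)[:,:288]
cv2.imwrite("pics/m2.png",np.hstack([a,cv2.resize(capture("scene")["pixels"][150:310,280:400],(288,384),interpolation=cv2.INTER_CUBIC)]))
E
```

```text
[-3.04185845 -3.81233247  1.38541874] [0.48014062 0.2466164  0.19470795] 0.017800911206183278
```

View pics/m2.png

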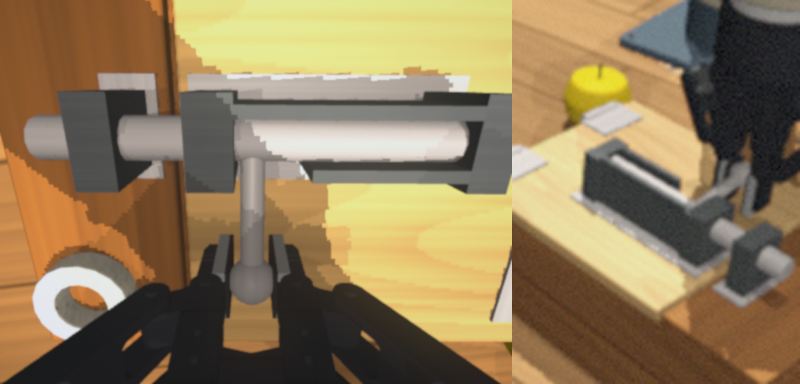

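The pin is in the notch and the rod is through the keeper. The knob is at wrist px (252,283), now sitting high between the fingers. I'll solve the turn from that row and the known circle.

```bash
python3 - <<'E'
from h import *
c=capture("wrist");y=np.radians(-7.5);ex=np.array([np.cos(y),np.sin(y)]);ey=np.array([-np.sin(y),np.cos(y)]);O=np.array([.5073,.2149])
for s in(.050,.055):
  for a in(1.0,1.2,1.3,1.4,1.5):
    p=O+(.03-.06*np.sin(a))*ex+(-.03+s)*ey
    print(s,a,cv2.projectPoints(np.r_[p,.142+.06*np.cos(a)][None],c["rvec"],c["tvec"],c["intrinsics"],None)[0].ravel().round(1))
p=c["pixels"]
# rod end beyond keeper for the slide; knob diameter -> depth
print("f",c["intrinsics"][0,0],"cam",(-cv2.Rodrigues(c["rvec"])[0].T@np.ravel(c["tvec"])).round(3))
E
```

```text
0.05 1.0 [271. 300.]
0.05 1.2 [268.9 293.4]
0.05 1.3 [268.  288.4]
0.05 1.4 [267.2 282.5]
0.05 1.5 [266.5 275.8]
0.055 1.0 [256.9 300. ]
0.055 1.2 [256.2 293.5]
0.055 1.3 [255.9 288.4]
0.055 1.4 [255.7 282.5]
0.055 1.5 [255.4 275.8]
f 308.18754582342166 cam [0.563 0.235 0.265]
```

The turn is about 1.4 and the slide about 0.055. The pads slipped on the ball before the stop, so I'll open, rise, shut and press the knob down from above.

jog_arm --commands '[{"tx":0,"ty":0,"tz":0,"twist":0},{"tx":0,"ty":0,"tz":0,"twist":0},{"tx":0,"ty":0,"tz":0,"twist":0},{"tx":0,"ty":0,"tz":0,"twist":0},{"tx":0,"ty":0,"tz":-0.01,"twist":0},{"tx":0,"ty":0,"tz":-0.03,"twist":0},{"tx":0,"ty":0,"tz":-0.05,"twist":0},{"tx":0,"ty":0,"tz":-0.06,"twist":0}]' --claw 0.2

```text
clock: 13.6
tcp_pos: [0.4814, 0.2483, 0.2569]
ee_rot: [-179.9, -0.1, -7.5]
wrist_force: [-0.1, -1.3, 0.2]
opening: 0.051
```

jog_arm --commands '[{"tx":0,"ty":0,"tz":0,"twist":0},{"tx":0,"ty":0,"tz":0,"twist":0},{"tx":0,"ty":0,"tz":0,"twist":0},{"tx":0,"ty":0,"tz":0,"twist":0},{"tx":0,"ty":0,"tz":0,"twist":0},{"tx":0,"ty":0,"tz":0.005,"twist":0},{"tx":0,"ty":0,"tz":0.01,"twist":0},{"tx":0,"ty":0,"tz":0.015,"twist":0}]' --claw -1

```text
clock: 14.6
tcp_pos: [0.481, 0.248, 0.2398]
ee_rot: [180.0, 0.0, -7.5]
wrist_force: [-0.9, 0.5, 0.6]
opening: 0.0004
```

jog_arm --commands '[{"tx":0,"ty":0,"tz":0.002,"twist":0},{"tx":0,"ty":0,"tz":0.004,"twist":0},{"tx":0,"ty":0,"tz":0.006,"twist":0},{"tx":0,"ty":0,"tz":0.008,"twist":0},{"tx":0,"ty":0,"tz":0.009,"twist":0},{"tx":0,"ty":0,"tz":0.01,"twist":0},{"tx":0,"ty":0,"tz":0.011,"twist":0},{"tx":0,"ty":0,"tz":0.011,"twist":0}]'

```text
clock: 15.6
tcp_pos: [0.4811, 0.2481, 0.2293]
ee_rot: [-180.0, -0.0, -7.5]
wrist_force: [0.5, 0.1, 0.9]
opening: -0.0003
```

jog_arm --commands '[{"tx":0,"ty":0,"tz":0.0005,"twist":0},{"tx":0,"ty":0,"tz":0.001,"twist":0},{"tx":0,"ty":0,"tz":0.0015,"twist":0},{"tx":0,"ty":0,"tz":0.002,"twist":0},{"tx":0,"ty":0,"tz":0.0025,"twist":0},{"tx":0,"ty":0,"tz":0.003,"twist":0},{"tx":0,"ty":0,"tz":0.003,"twist":0},{"tx":0,"ty":0,"tz":0.003,"twist":0}]'

```text
clock: 16.6
tcp_pos: [0.481, 0.2482, 0.2275]
ee_rot: [-180.0, -0.0, -7.5]
wrist_force: [-4.5, -1.2, 16.0]
opening: -0.0
```

Firm stop: 16 N with the tips at z 155 mm, where 156 was expected. I retreat and check.

jog_arm --commands '[{"tx":0,"ty":0,"tz":-0.01,"twist":0},{"tx":0,"ty":0,"tz":-0.04,"twist":0},{"tx":0,"ty":0,"tz":-0.08,"twist":0},{"tx":0,"ty":0.03,"tz":-0.1,"twist":0},{"tx":0,"ty":0.08,"tz":-0.1,"twist":0},{"tx":0,"ty":0.13,"tz":-0.1,"twist":0},{"tx":0,"ty":0.18,"tz":-0.1,"twist":0},{"tx":0,"ty":0.2,"tz":-0.1,"twist":0}]'

```text
clock: 17.6
tcp_pos: [0.4544, 0.0467, 0.3266]
ee_rot: [180.0, -0.0, -7.7]
wrist_force: [0.2, 0.5, -0.1]
opening: -0.0002
```

```bash
python3 - <<'E'
from h import *
s=env.observe();print(s["wrist_force"],s["tcp_pos"],s["clock"])
t=capture("top")["pixels"];b=capture("scene")["pixels"]
z=lambda i:cv2.resize(i,(400,300),interpolation=cv2.INTER_CUBIC)
cv2.imwrite("pics/f.png",np.vstack([np.hstack([z(t[145:235,70:190]),z(b[180:285,290:430])]),np.hstack([z(t),z(b)])]))
E
```

```text
[ 0.20672833  0.54198271 -0.07641728] [0.45441498 0.04669929 0.32662712] 17.6
```

View pics/f.png

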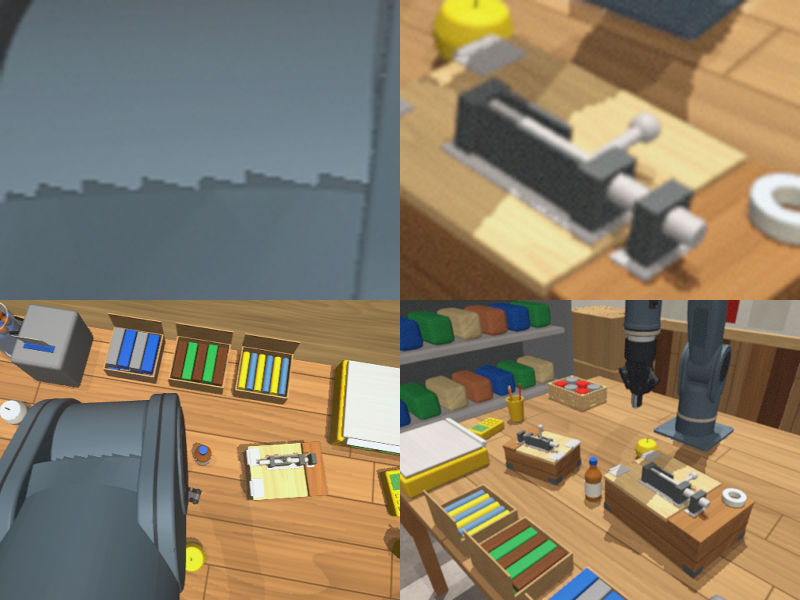

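The scene crop shows the knob low at about px (375.8,224.8) and the rod through the keeper. The small chest looks untouched. I'll compare the knob with its predicted pixel before handing in.

```bash
python3 - <<'E'
from h import *
c=capture("scene");y=np.radians(-7.5);ex=np.array([np.cos(y),np.sin(y)]);ey=np.array([-np.sin(y),np.cos(y)]);O=np.array([.5073,.2149])
P=[]
for s,a in((.055,1.3),(.055,1.4),(.055,1.5),(.050,1.5)):
    P.append(np.r_[O+(.03-.06*np.sin(a))*ex+(-.03+s)*ey,.142+.06*np.cos(a)])
print(cv2.projectPoints(np.array(P),c["rvec"],c["tvec"],c["intrinsics"],None)[0].reshape(-1,2).round(1))
o=cv2.imread("pics/scene0.png")[150:235,125:235].astype(int);print("small chest change px",(abs(o-c["pixels"][150:235,125:235]).max(2)>60).sum())
E
```

```text
[[375.3 218.4]
 [375.3 220.7]
 [375.  223.2]
 [372.8 222. ]]
small chest change px 677
```

The large knob matches turn 1.5 and slide 0.055. The small chest has changed pixels, probably shadow, so I'll check with one comparison.

```bash
python3 - <<'E'
from h import *
z=lambda i:cv2.resize(i[150:235,125:235],(400,309),interpolation=cv2.INTER_CUBIC)
cv2.imwrite("pics/g.png",np.hstack([z(cv2.imread("pics/scene0.png")),z(capture("scene")["pixels"])]))
E
```

```text
(no output)
```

View pics/g.png

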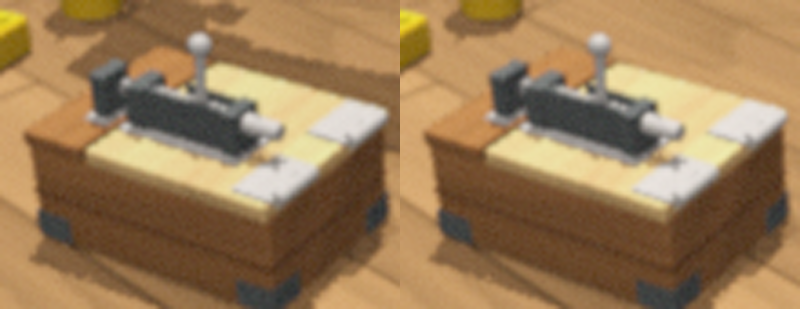

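The small knob is at (200,43) in both crops; only the shadow on the table changed.

```bash
python3 -c "
from plant import env
print(env.sign_off())"
```

```text
the job is handed in; nothing more can be done
None
```

The large chest is locked and the job is handed in, at about 18 s on the clock. I gripped the knob and slid the bolt across to its stop, where the force rose to about 10 N with almost no movement. I then turned the handle along its arc into the notch.

- **Handle slip:** the pads slipped on the ball at a turn of about 1.4 rad. I let go and pressed the knob down from above with shut fingers. It met a firm stop at 16 N with the fingertips at z 155 mm, where 156 was expected. I then backed well clear.
- **Final checks:** the knob shows at (375.8, 224.8) in the scene view. The prediction for a slide of 0.055 and a turn of 1.5 is (375.0, 223.2), so they agree to about 2 pixels. The rod is visibly through the keeper, and the wrist force is near zero.
- **Small chest:** my pixel-difference check flagged 677 changed pixels around it. Side by side, its bolt and knob are where they were, and the change I could see was the arm's shadow on the table.
- **Not confirmed:** the arm hid the large chest in the final top view, so the end state rests on the scene camera and the forces.

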